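# Seat the dial of a bench transformer on its pin

## Task

The black dial on the grey bench transformer has been put on its spindle turned out of place: push it round by its orange finger post until its notch is over the red pin, then press it down on its hub until it is fully home and flat, with the notch straddling the pin. Do not lift the dial, and leave the other things on the bench where they are.

Things in the scene. Friction and masses are not known exactly. Their poses are not given: they have to be found in the camera images.
- variac: variable transformer, a fixed grey box 220 x 170 x 100 mm. Origin: on the table under the dial's axis; z up, x from the dial's axis towards the red pin and the row of three black outlets (6 mm tall, 91 to 125 mm from the axis). The box reaches 85 mm behind (-x), 135 mm ahead and 85 mm to each side of the axis.
- axis (a point): point on the dial's axis at the level of the transformer's flat top deck, 100 mm above the table. A fixed steel spindle, 20 mm thick and 28 mm tall, stands here, hidden inside the dial's hub.
- bush (a joint): travel of the yellow friction bush under the dial that carries it: 0 with the dial up as at the start, about 0.0095 m with the dial home. It slides down when the dial is pressed with some 5 to 8 N and stays where it is left.
- pin (a point): top of the fixed red pin, a round bar 10 mm thick lying radially on the deck from 31 to 60 mm from the axis; this point is 45 mm from the axis, 10 mm above the deck. Its outer end shows beyond the dial's rim.
- dial: loose black dial on the spindle (1 mm clearance all round), a disc 90 mm across, 10 mm thick, 0.1 to 0.3 kg; turns freely both ways, no stops. Origin: centre of its underside, z up, x towards its notch. Underside 11.5 mm above the deck at the start, just clear of the pin, and 2 mm above it when home, the notch straddling the pin; turned over about 5 degrees off, it lands on the pin.
- notch (a point): mouth of the dial's notch: on the rim, 45 mm from the dial's axis, level with the disc's underside. The notch is 16 mm wide, 14 mm deep, open at the rim and right through the disc, with a white stripe along each side.
- post_top (a point): centre of the top of the dial's orange finger post, 14 mm thick, 26 mm tall above the disc, 36 mm from the axis and straight opposite the notch
- hub_top (a point): centre of the flat aluminium cap of the dial's hub, 31 mm wide, 30 mm above the disc's underside: the place to press
- screw_jar: small amber screw jar, 32 mm wide and 36 mm tall, standing on the transformer's deck; origin at its underside, a bystander to leave alone
- screwdriver: screwdriver, 170 mm, lying on the mat beside the transformer; lying along its own x axis, a bystander to leave alone
- phone: phone in a red case, 150 x 74 x 9 mm, lying on the mat beside the transformer; origin at its underside, a bystander to leave alone
- spray: green spray can, 48 mm wide and 125 mm tall, at the far side; origin at its underside, a bystander to leave alone
- meter: blue multimeter lying on its back, 75 x 150 x 35 mm, at the far side; origin at its underside, a bystander to leave alone
- flux_tub: green tub with a white cap, 60 mm wide and 50 mm tall, at the far side; origin at its underside, a bystander to leave alone
- solder_reel: orange solder reel, 52 mm wide and 42 mm tall, at the left; origin at its underside, a bystander to leave alone
Not all that is in view belongs to the job. Of the things shaped like the dial, the black one is meant.

How it is judged:
At the end, for the whole second after the job is handed in: The dial is down within 2 mm of fully home (its underside at most 4 mm above the deck), flat to 0.04 rad, centred to 3 mm, its notch within 7 mm of the pin, and at rest (z of dial in the frame of variac between 0.1 and 0.104 m and horizontal distance between notch and pin below 0.007 m and horizontal distance between dial and variac below 0.003 m and angle between dial's own z axis and vertical below 0.04 rad and linear speed of dial below 0.01 m/s); the robot touches nothing.
It fails at once if the dial is lifted more than 6 mm above where it started on the spindle (z of dial in the frame of variac above 0.1175 m).
It fails at once if a bystander is moved more than 20 mm (distance of any of screw_jar, screwdriver, phone, spray, meter, flux_tub, solder_reel from where it was at the start of the episode above 0.02 m).
It fails at once if a bystander is tipped over (angle between any of screw_jar, phone, spray, meter, flux_tub, solder_reel's own z axis and vertical above 0.5 rad).
It also fails if it takes over 45 s, if anything falls off the work surface, if the arm or the gripper's body presses on something with over 40 N, if the wrist force passes 120 N, or if a joint passes its speed limit or range.

## Robot

A 6-joint arm with a two-finger parallel gripper is mounted at the origin on the work surface. World frame = base frame: x ahead of the robot, y to its left, z up, the work surface at z = 0. Lengths are in m, angles in rad, forces in N, time in s.
With the tool pointing down it reaches from about 0.275 to 0.775 m from the base axis. Payload 14.6 kg.
Tool frame: the origin (TCP) lies on the centre line of the jaws, within the pads' length; the fingertips stand 22 mm ahead of it and the grasp point (between the pads) lies 3 mm ahead of it (bot.tip_reach is the distance from the TCP to the fingertips, in m); z points along the fingers, y is the direction in which the jaws open and shut (so a half turn about z gives the same grasp; the last joint's range is limited). The gripper opens to 85 mm and grips with 20 to 120 N. Pads are 22 mm wide; open, the fingers measure 114 mm over their backs; the gripper's body (76 mm by 85 mm) begins 54 mm behind the grasp point. The pads swing forward as they close: fully open they stand 13 mm farther back than shut.
Start: joints at [1.189, 0.263, -0.048, 1.259, 0, 1.415], TCP at [0.118, 0.512, 0.253] pointing down, gripper open.
Joint ranges: [-2.65, 2.65], [-0.89, 1.7], [-1.18, 1.37], [-2.13, 2.11], [-1.35, 1.29], [-3.14, 3.14]. Speed limits (rad/s): [1.89, 1.89, 2.57, 2.79, 3.14, 3.14].

## Interface

Orientations are given as a unit quaternion [x, y, z, w].
In Python, from cell import bot, solver, vision, workorder gives the robot as it stands. Calls block until the motion is done:
- bot.goto(position, orientation): joint-space move of the TCP to a pose.
- bot.move_linear(position, rotation=None, v=0.15, guard=None): straight line of the TCP; rotation=None keeps the orientation; v is the mean speed in m/s. With guard (N) it stops when the force on the tool has changed by that much, and returns True; else False.
- bot.move_j(angles): joint-space move.
- bot.gripper_to(opening, newtons=None): opening from 0.0 (shut) to 1.0 (fully open); newtons is the grip in N (None keeps the last); returns when the fingers have stopped.
- bot.wait(seconds).
- solver.ik(position, orientation): joint angles nearest the present ones, or None.
- bot.observe(): the state.
- vision.get_image(name): name is "scene" or "top" or "wrist"; returns a dict with "pixels" (400x640x3 uint8, red, green, blue), "intrinsics" (3x3 intrinsics, pixels), "D" ([k1, k2, p1, p2, k3] as OpenCV has them; the pictures are not rectified), "pose" (4x4, takes a point from camera to world coordinates). Camera axes: x right, y down, z forward; pixel columns grow to the right and rows downward; lengths in m; the calibration is good to about 2 mm. A picture is of the moment at which its call begins. There is no depth.
A pose or a line that the arm cannot do raises bot.MotionError and nothing moves.
- workorder.hand_in(): hands the job in, once; it reports no verdict.
Trained networks look in a picture, given as the dict that the camera call returned (one of the last four; its "shot" number tells which), for a name from the list of things; names that differ only in an ending like _2 or _b are one class to them, and where a whole thing is asked for, a point or a joint stands for the part that bears it (a point fixed in the world has none). Each returns a list of dicts, best first, with "conf" (0 to 1); they miss things now and then, are a little off and sometimes report something else, mostly with a low value. They report only what shows in the picture. A call takes as long as a camera call. They do not tell look-alikes from the thing itself.
- vision.look_for(picture, thing): "uv" ([column, row] in pixels, amid what is visible of it).
The state is a dict: "time": time; "joint_pos": joint angles; "qvel": joint speeds; "joint_torque": joint torques, N m; "tcp_pos": TCP position; "tool_rot": TCP orientation; "force": force on the tool from outside, world axes, zero at the start; "ft_torque": the same for the moment, N m; "finger_gap": opening from 0.0 (shut) to 1.0 (fully open).
Only numpy, scipy, OpenCV 4.12 (cv2) and the standard library are available. Lean on these libraries where they do the work, as an engineer would, in place of code of your own. Each camera call takes 0.05 s, during which the arm holds its last target.

## Working session

There is one attempt and no reset: what is moved stays moved. The work goes in short steps, each a Python script; the robot and the scene stay as the last script left them, time stands still between calls to the robot, and variables do not carry over. Pictures are saved under pics/ and viewed, and the job is handed in when it is done.

```bash
ls; mkdir -p pics; python3 - <<'E'
from cell import bot, solver, vision, workorder
import cv2
for n in ("scene","top","wrist"):
    p=vision.get_image(n); cv2.imwrite(f"pics/{n}0.png",p["pixels"][:,:,::-1]); print(n,p["pose"].round(3).tolist(),p["intrinsics"][0][0],p["D"])
    for t in ("dial","notch","post_top","hub_top","pin"):
        try: print(t,[(d["uv"],round(d["conf"],2)) for d in vision.look_for(p,t)][:3])
        except Exception as e: print(t,e)
o=bot.observe(); print(o["time"],o["tcp_pos"],o["tool_rot"],o["force"])
E
```

```text
pics
scene [[0.064, 0.572, -0.818, 1.277], [0.998, -0.02, 0.064, 0.109], [0.02, -0.82, -0.572, 0.582], [0.0, 0.0, 0.0, 1.0]] 361.9871385844484 [-0.03716084  0.          0.          0.          0.        ]
dial [([260.0, 170.3], 0.91), ([342.3, 190.5], 0.62), ([226.0, 167.1], 0.58)]
notch [([345.5, 191.8], 0.82), ([257.3, 175.8], 0.63)]
post_top [([257.6, 172.6], 0.92), ([361.6, 233.0], 0.75), ([342.1, 190.8], 0.59)]
hub_top [([257.4, 173.0], 0.86), ([361.7, 232.9], 0.67)]
pin [([270.9, 206.8], 0.91), ([257.2, 172.8], 0.44)]
top [[0.029, -0.992, 0.121, 0.428], [-1.0, -0.03, -0.001, 0.147], [0.004, -0.121, -0.993, 1.402], [0.0, 0.0, 0.0, 1.0]] 478.0265931395748 [-0.10207262  0.          0.          0.          0.        ]
dial [([274.4, 191.8], 0.88), ([275.0, 256.9], 0.86), ([360.2, 225.6], 0.84)]
notch [([273.8, 190.9], 0.79), ([276.3, 257.6], 0.76), ([361.1, 224.5], 0.59)]
post_top [([273.5, 194.4], 0.86), ([356.8, 227.7], 0.84), ([271.7, 258.1], 0.72)]
hub_top [([271.4, 191.1], 0.74), ([360.3, 223.6], 0.66), ([276.8, 254.1], 0.64)]
pin [([352.3, 210.6], 0.7)]
wrist [[0.226, 0.921, 0.316, 0.036], [0.974, -0.214, -0.073, 0.531], [0.0, 0.325, -0.946, 0.374], [0.0, 0.0, 0.0, 1.0]] 312.2071179994081 [0.02024153 0.         0.         0.         0.        ]
dial []
notch []
post_top []
hub_top []
pin []
0.9 [0.11805182 0.51154687 0.25329969] [ 1.13154296e-01  9.93577428e-01  1.39214197e-05 -2.63533750e-06] [ 0.08557079  0.01953004 -0.28389121]
```

View pics/scene0.png

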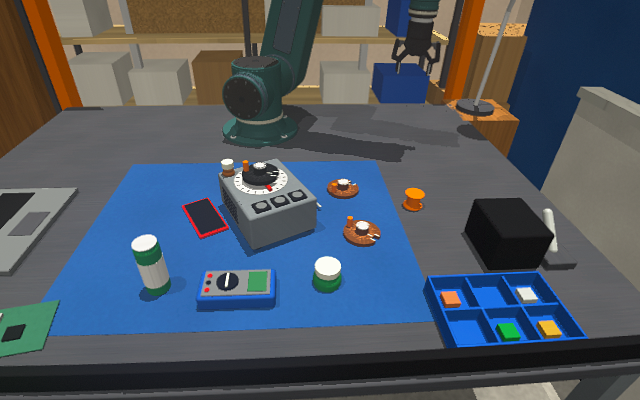

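View pics/top0.png

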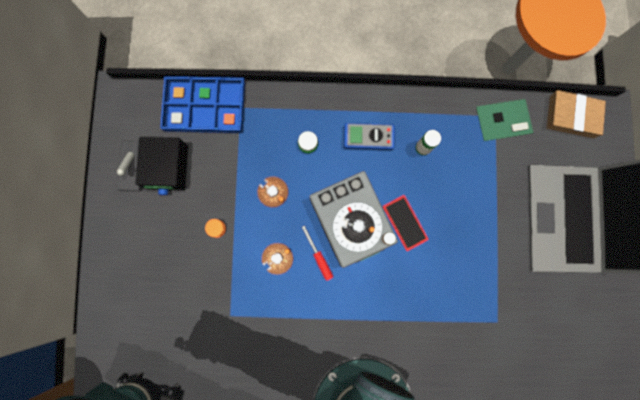

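```bash
python3 - <<'E'
import cv2
a=cv2.imread("pics/top0.png")[160:290,230:430]; cv2.imwrite("pics/top0c.png",cv2.resize(a,None,fx=4,fy=4,interpolation=cv2.INTER_CUBIC))
a=cv2.imread("pics/scene0.png")[140:260,200:400]; cv2.imwrite("pics/scene0c.png",cv2.resize(a,None,fx=4,fy=4,interpolation=cv2.INTER_CUBIC))
E
```

```text
(no output)
```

View pics/top0c.png

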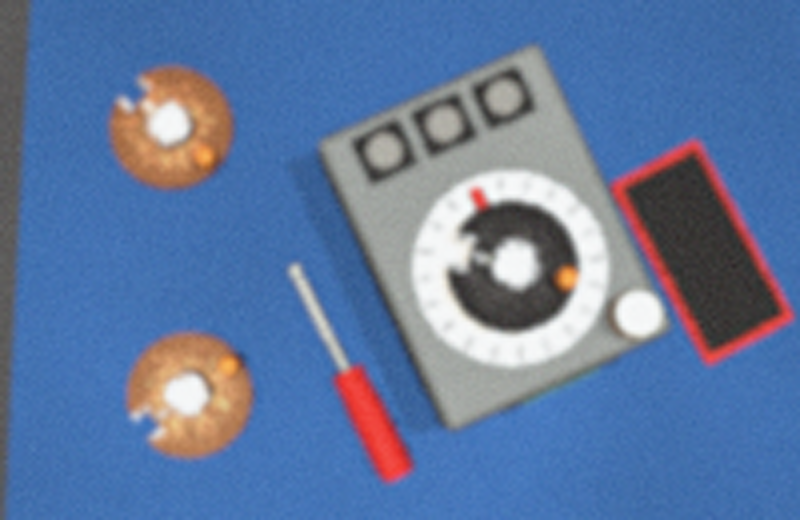

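View pics/scene0c.png

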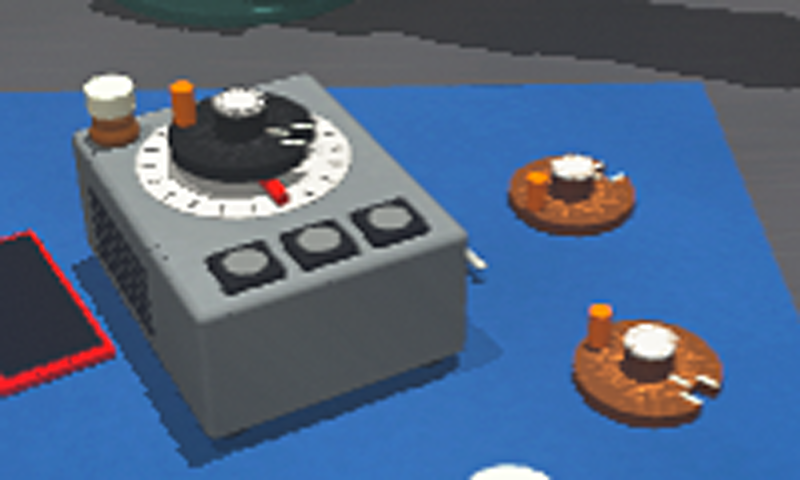

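The three dial-shaped candidates in the top picture are the black one at (359,226) on the grey box, and brown ones at (273,192) and (276,258) on the mat. The black one on the transformer is meant: only it is black and sits over the red pin at (350,210). The enlarged crop confirms this, with its notch at about (345,223) and its post at about (372,229).

```bash
cat > h.py <<'E'
from cell import bot, solver, vision, workorder
import cv2, numpy as np
from scipy.spatial.transform import Rotation as R
def px2w(p,uv,z):
    n=cv2.undistortPoints(np.array([[uv]],float),np.array(p["intrinsics"]),np.array(p["D"]))[0,0]
    T=np.array(p["pose"]); d=T[:3,:3]@[n[0],n[1],1]; o=T[:3,3]
    return (o+d*(z-o[2])/d[2])
def w2px(p,X):
    T=np.linalg.inv(np.array(p["pose"])); 
    return cv2.projectPoints(np.array(X,float).reshape(-1,3),cv2.Rodrigues(T[:3,:3])[0],T[:3,3],np.array(p["intrinsics"]),np.array(p["D"]))[0][:,0]
def down(yaw): # tool z down, tool y at angle yaw in world
    y=np.array([np.cos(yaw),np.sin(yaw),0]); z=np.array([0,0,-1.]); x=np.cross(y,z)
    return R.from_matrix(np.c_[x,y,z]).as_quat()
def shot(n,name,crop=None,s=1):
    p=vision.get_image(n); a=p["pixels"][:,:,::-1]
    if crop: a=a[crop[1]:crop[3],crop[0]:crop[2]]
    if s!=1: a=cv2.resize(a,None,fx=s,fy=s,interpolation=cv2.INTER_CUBIC)
    cv2.imwrite(f"pics/{name}.png",a); return p
E
python3 - <<'E'
from h import *
p=vision.get_image("top")
f=lambda x,y:(230+x/4-.4,160+y/4-.4)
for n,xy,z in [("hub",(516,264),.1415),("dialdisc",(513,267),.1215),("scale",(511,267),.101),("post",(568,277),.1475),("pinouter",(477,192),.108),("notch",(460,252),.1215),("c1",(322,146),.1),("c2",(537,47),.1),("c3",(667,322),.1),("c4",(450,428),.1),("jar",(638,313),.136)]:
    print(n,px2w(p,f(*xy),z).round(4))
o=bot.observe(); print(R.from_quat(o["tool_rot"]).as_matrix().round(2))
E
```

```text
hub [0.5138 0.0369 0.1415]
dialdisc [0.5131 0.0371 0.1215]
scale [0.5144 0.0367 0.101 ]
post [0.5058 0.003  0.1475]
pinouter [0.5644 0.0615 0.108 ]
notch [0.5222 0.073  0.1215]
c1 [0.5938 0.1681 0.1   ]
c2 [0.6673 0.0216 0.1   ]
c3 [ 0.48   -0.0707  0.1   ]
c4 [0.4043 0.0756 0.1   ]
jar [ 0.484  -0.0453  0.136 ]
[[-0.97  0.22  0.  ]
 [ 0.22  0.97  0.  ]
 [-0.    0.   -1.  ]]
```

```bash
python3 - <<'E'
from h import *
for a in (257,232,206,200):
    t=np.deg2rad(a); P=np.array([.514,.037,0])+.036*np.array([np.cos(t),np.sin(t),0])+[0,0,.15]
    for d in (90,-90):
        q=solver.ik(P,down(t+np.deg2rad(d))); print(a,d,None if q is None else np.round(q,2))
bot.goto([.43,.0,.32],down(np.deg2rad(-13)))
p=shot("wrist","w1"); o=bot.observe(); print(o["time"],o["tcp_pos"],np.array(p["pose"]).round(3).tolist())
for t in ("dial","notch","post_top","hub_top","pin"): print(t,[(d["uv"],round(d["conf"],2)) for d in vision.look_for(p,t)][:3])
print(w2px(p,[[.5138,.037,.1415]]))
E
```

```text
257 90 [-0.16  0.29 -0.31  0.98  0.    1.64]
257 -90 [-0.16  0.29 -0.31  0.98  0.   -1.5 ]
232 90 [-0.15  0.26 -0.34  0.97  0.    2.09]
232 -90 [-0.15  0.26 -0.34  0.97  0.   -1.06]
206 90 [-0.13  0.25 -0.36  0.96  0.    2.56]
206 -90 [-0.13  0.25 -0.36  0.96  0.   -0.58]
200 90 [-0.12  0.25 -0.36  0.96  0.    2.67]
200 -90 [-0.12  0.25 -0.36  0.96  0.   -0.47]
3.1583 [0.43003109 0.00057214 0.31992154] [[0.974, -0.212, -0.074, 0.449], [-0.225, -0.922, -0.316, 0.082], [-0.001, 0.325, -0.946, 0.44], [0.0, 0.0, 0.0, 1.0]]
dial [([392.1, 122.6], 0.87)]
notch []
post_top [([390.6, 120.9], 0.91), ([595.4, 90.3], 0.62)]
hub_top [([389.9, 123.8], 0.65)]
pin [([419.5, 84.1], 0.88)]
[[396.86989165 124.77025352]]
```

View pics/w1.png

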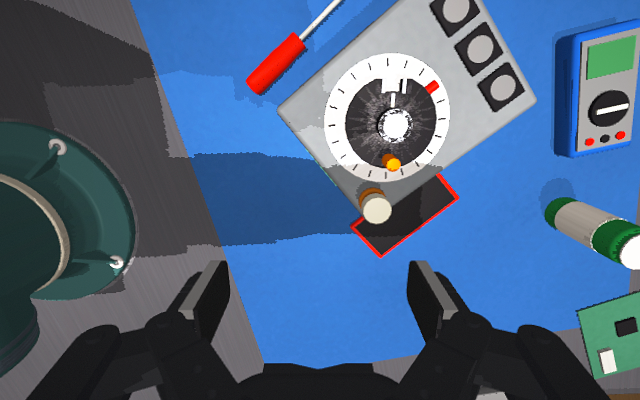

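```bash
python3 - <<'E'
from h import *
p=shot("wrist","w1c",(310,40,460,220),3)
c=px2w(p,(395,125.5),.1415);print("hub",c)
for n,uv,z in (("post",(393,164.5),.1475),("pinend",(433,86),.108),("notch",(393,87),.1215)):
    x=px2w(p,uv,z); d=x-[.5139,.0372,z]; print(n,x.round(4),np.hypot(*d[:2]).round(4),np.degrees(np.arctan2(d[1],d[0])))
E
```

```text
hub [0.51204289 0.03638165 0.1415    ]
post [0.5036 0.0016 0.1475] 0.037 -106.12368041700488
pinend [0.5614 0.0608 0.108 ] 0.0531 26.386089390113884
notch [0.5196 0.0695 0.1215] 0.0328 79.96629817810391
```

View pics/w1c.png

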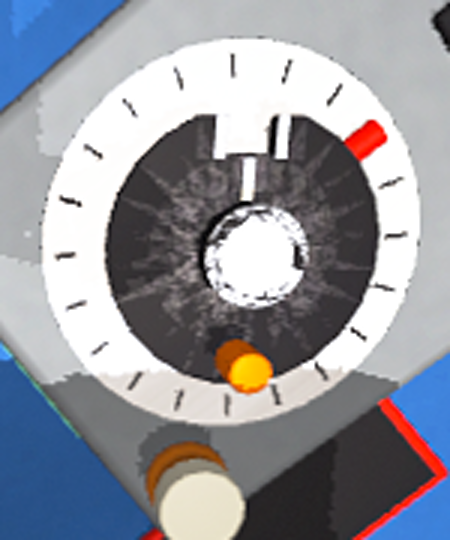

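```bash
python3 - <<'E'
from h import *
C=np.array([.513,.0367]); 
def pose(a,z):
    t=np.deg2rad(a); return [*(C+.036*np.array([np.cos(t),np.sin(t)])),z], down(t+np.pi/2)
print(bot.tip_reach)
bot.gripper_to(.38,20)
P,q=pose(256,.21); bot.goto(P,q)
P,q=pose(256,.150); print(bot.move_linear(P,q,v=.06,guard=4))
p=shot("wrist","w2"); shot("scene","s2",(200,110,360,230),4)
o=bot.observe(); print(o["time"],o["tcp_pos"],o["force"],o["finger_gap"],bot.tip_reach)
E
```

```text
0.022
False
5.8583 [0.50449551 0.00172087 0.15033424] [-0.32057757  0.24488571 -0.48608198] 0.37740368103075594 0.022
```

View pics/w2.png

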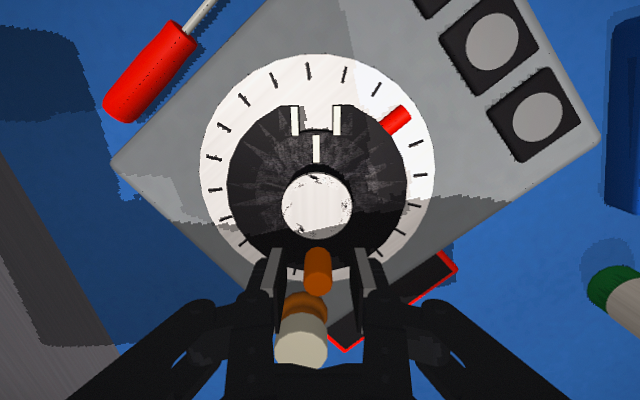

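View pics/s2.png

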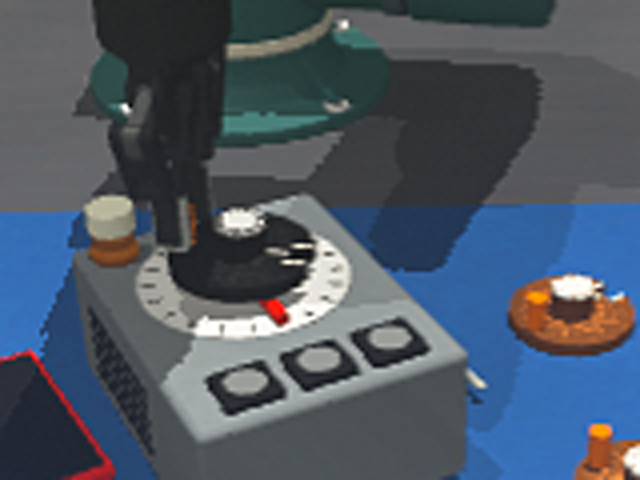

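The jaws (pads at about (275,270) and (360,270)) straddle the orange post at (318,270), and the jar is clear. Next I narrow the jaws and sweep the arc.

```bash
python3 - <<'E'
from h import *
C=np.array([.513,.0367]); 
def pose(a,z):
    t=np.deg2rad(a); return [*(C+.036*np.array([np.cos(t),np.sin(t)])),z], down(t+np.pi/2)
bot.gripper_to(.24,20); print(bot.observe()["finger_gap"])
for a in np.linspace(256,206.2,9)[1:]:
    P,q=pose(a,.150); s=bot.move_linear(P,q,v=.04,guard=12)
    o=bot.observe(); print(round(a),s,o["force"].round(1),round(o["time"],2))
    if s: break
shot("wrist","w3"); shot("top","t3",(300,160,430,270),5)
E
```

```text
0.2399827569633839
250 False [ 0.6 -0.1 -0.1] 6.39
244 False [ 0.3 -0.1  0.3] 6.65
237 False [-0.3 -0.3  0.5] 6.91
231 False [ 0.6 -0.3 -0.7] 7.17
225 False [-0.9  0.2  0.3] 7.42
219 False [0.  0.1 0.1] 7.68
212 False [ 1.4 -0.3 -0.6] 7.94
206 False [0.7 0.7 0.2] 8.2
```

View pics/w3.png

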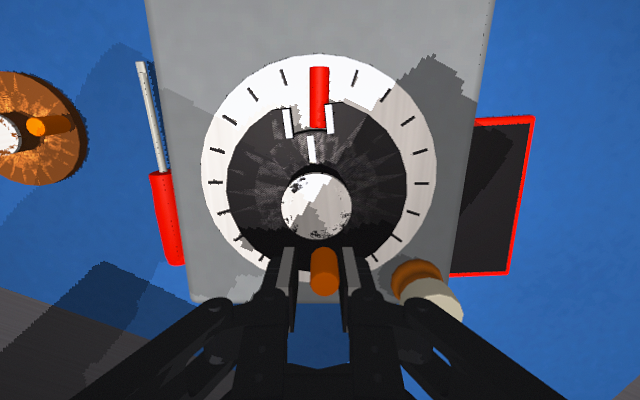

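The notch centre, at about (309,118), lags the pin at (319,100) by about 6°, and the post rests on the right jaw. I push the rest of the way.

```bash
python3 - <<'E'
from h import *
C=np.array([.513,.0367]); 
def pose(a,z):
    t=np.deg2rad(a); return [*(C+.036*np.array([np.cos(t),np.sin(t)])),z], down(t+np.pi/2)
for a in (203,200.2):
    P,q=pose(a,.150); s=bot.move_linear(P,q,v=.02,guard=12)
shot("wrist","w4")
P,q=pose(200.2+2,.150); bot.move_linear(P,q,v=.02,guard=12)
bot.gripper_to(.38); P,q=pose(202.2,.22); print(bot.move_linear(P,q,v=.1,guard=6))
shot("wrist","w5"); print(bot.observe()["time"])
E
```

```text
False
10.275
```

View pics/w4.png

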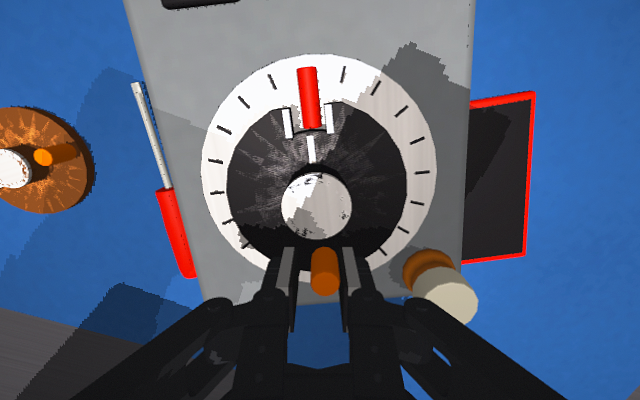

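View pics/w5.png

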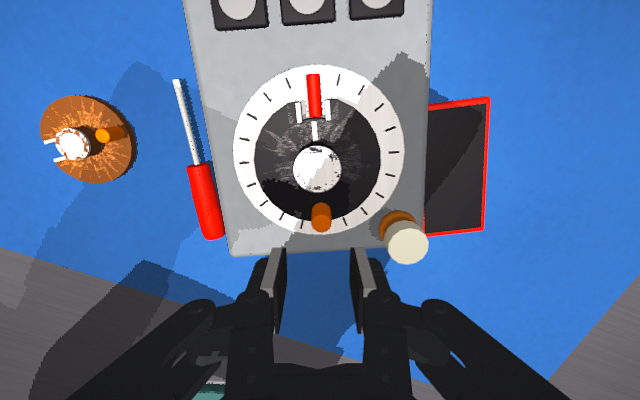

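```bash
python3 - <<'E'
from h import *
shot("wrist","w5c",(265,60,365,190),5)
E
```

```text
(no output)
```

View pics/w5c.png

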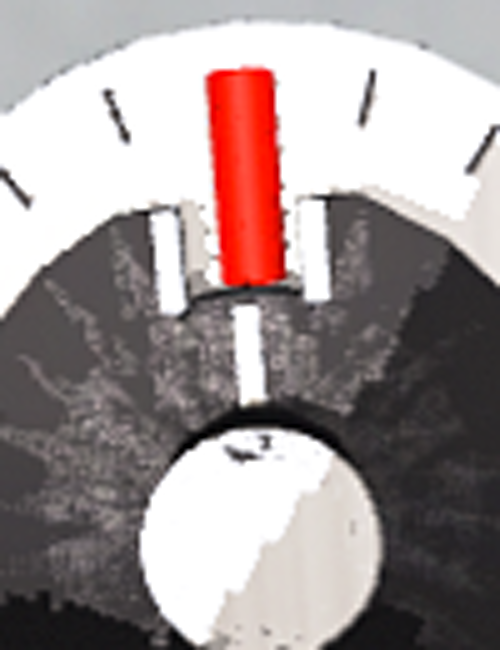

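The pin runs centrally through the notch, to about 1°. Next I press on the hub.

```bash
python3 - <<'E'
from h import *
C=[.513,.0367]; q=down(np.deg2rad(292.2))
bot.gripper_to(0,20)
bot.goto([*C,.19],q)
s=bot.move_linear([*C,.158],q,v=.03,guard=3); o=bot.observe(); print(s,o["tcp_pos"],o["force"]); z0=o["tcp_pos"][2]
z=z0
while z>z0-.013:
    z-=.001; s=bot.move_linear([*C,z],q,v=.02,guard=25); o=bot.observe(); print(round(z,4),s,o["tcp_pos"][2].round(4),o["force"].round(1))
    if s or abs(o["force"][2])>20: break
shot("scene","s6",(200,110,360,230),4); print(o["time"])
E
```

```text
True [0.51267096 0.03672384 0.16232772] [-0.07868988  0.00796195 -0.83839331]
0.1613 False 0.1612 [-0.2  0.3 -0.2]
0.1603 False 0.1603 [-0.5 -0.9  1.8]
0.1593 False 0.1593 [-1.6 -1.1  3.2]
0.1583 False 0.1583 [-0.9 -0.   3. ]
0.1573 False 0.1573 [-0.7 -0.9  2.6]
0.1563 False 0.1563 [ 0.4 -0.   3.9]
0.1553 False 0.1553 [-0.7 -1.   2.6]
0.1543 False 0.1543 [-0.3  1.   3. ]
0.1533 False 0.154 [-4.3  0.4 14.7]
0.1523 False 0.1539 [-9.5  0.8 29.4]
14.3833
```

View pics/s6.png

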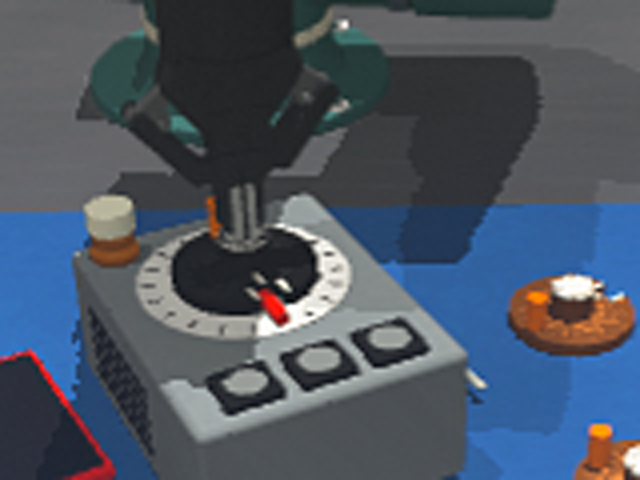

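It came to a hard stop with the fingertips at 0.1319 m. The hub top should be at 0.132 m when home. I retract and check.

```bash
python3 - <<'E'
from h import *
C=[.513,.0367]; q=down(np.deg2rad(292.2))
bot.move_linear([*C,.158],q,v=.02); bot.move_linear([*C,.25],q,v=.1)
bot.goto([.45,.0,.28],q); bot.wait(.5)
shot("wrist","w7"); p=shot("scene","s7",(200,110,360,230),4); o=bot.observe(); print(o["time"],o["force"])
E
```

```text
16.95 [-1.04920654  0.29251063 -0.31279343]
```

View pics/w7.png

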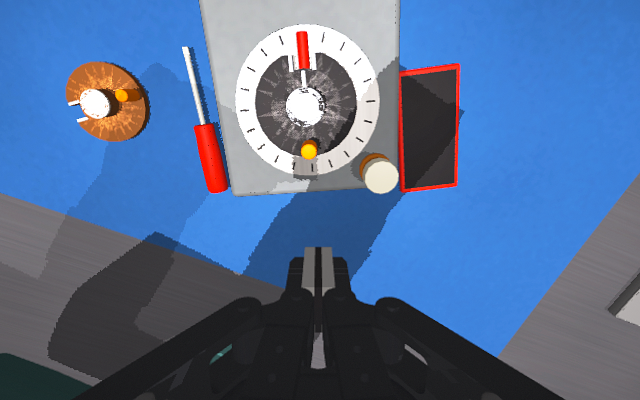

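View pics/s7.png

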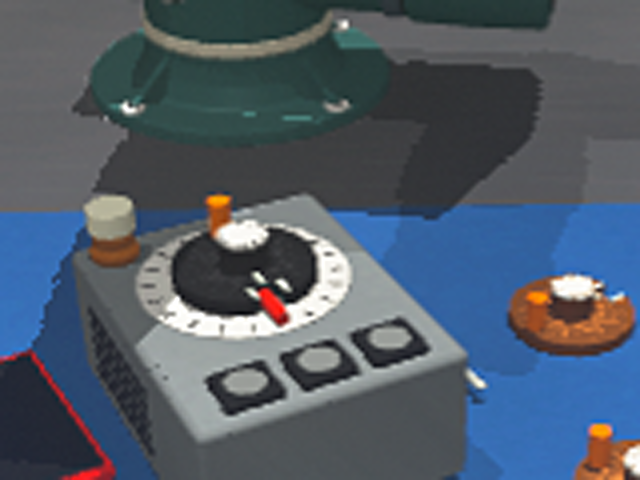

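The dial lies flat and low on the scale. In the wrist picture its notch straddles the red pin at (303,50), the jar and other things are where they were, and the robot is clear.

```bash
python3 - <<'E'
from h import *
print(workorder.hand_in())
E
```

```text
the job is handed in; nothing more can be done
None
```

The black dial is turned and pressed home, and the job was handed in at about 17 s of the 45 s.

- **Turning:** I straddled the orange post with the narrowed jaws, without gripping or lifting it. I pushed the dial about 50° clockwise. The notch lagged by about 6° on the first sweep, so I pushed a little further. A close-up then showed the pin central in the notch to about 1°.
- **Pressing:** I pressed the hub with shut fingertips. The dial came to a hard stop with the tips at 0.1319 m, against 0.132 m expected when home. The peak force was about 30 N.
- **Last check:** After I retracted, the pictures showed the dial low and flat with the notch straddling the pin. The bystanders in view were where they had been, and the robot was clear of everything. I judged flatness by eye rather than measuring it, and no check failed or disagreed.

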